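# Pack and press a specimen cassette on the stage

## Robot

A 6-joint arm with a two-finger parallel gripper is mounted at the origin on a cart in front of the work surface, level with it; the furniture and walls round the work are solid. World frame = base frame: x ahead of the robot, y to its left, z up, the work surface at z = 0. Lengths are in m, angles in degrees, forces in N, time in s.
With the tool pointing down it reaches from about 0.25 to 0.85 m from the base axis. Payload 12.5 kg.
Tool frame: the origin (TCP) lies midway between the tips of the shut fingers; the grasp point (between the pads) lies 19 mm behind it (r.hold_point_z is the distance from the TCP to the grasp point, in m); z points along the fingers, y is the line along which they close (so a half turn about z gives the same grasp; the last joint's range is limited). The gripper opens to 93 mm and grips with 3 to 60 N. Pads are 15 mm wide; open, the fingers measure 128 mm over their backs; the gripper's body (75 mm by 188 mm) begins 65 mm behind the grasp point.
Start: joints at [69.752, 20.094, 94.641, -0, 65.266, -4.847], TCP at [0.146, 0.53, 0.219] pointing down, gripper open.
Joint ranges: [-157.81, 157.81], [-45, 120.19], [0.68, 151.7], [-89.99, 269.99], [4.06, 180], [-164.3, 164.3]. Speed limits (degrees/s): [127.2, 127.2, 159.86, 180, 180, 180].

## Interface

Orientations are given as a 3x3 rotation matrix whose columns are the frame's x, y, z axes.
In Python, from plant import r, viewer gives the robot as it stands.
- The arm moves only by the shell command python3 -m inch 'ROWS' [FORCE]. ROWS is JSON, a list of rows, each a list of 7 numbers: the shift along the tool's x, y, z in cm, then the turn, a rotation vector about the tool's x, y, z in rad, then the closure, from 0 (fully open) to 1 (shut). In form: [[tx, ty, tz, wx, wy, wz, grip], ...]. A call has 1 to 10 rows; each row shifts and turns the commanded pose from where the row before left it, along the tool's axes as they then stand; what a row does not reach is not made up. A row lasts 1/8 s, in which the tool goes at most 62.5 mm and 10.7 degrees, less where a joint would pass 70% of its speed; a pose out of reach is approached as far as the arm can. A call with a gripper value outside its range is refused whole. The fingers move at their own pace and stop on an object; FORCE is the grip in N (left out, the last holds). Time passes only in rows, so rows that do not move let the fingers close. It gives the time, the measured TCP pose, the force, the opening and the grip force at its end, in the units of the state.
- r.sense(): the state, without advancing time (a new reading comes with each control period).
- viewer.read_camera(name): name is "scene" or "top" or "wrist"; returns the picture (420x560x3 uint8, red, green, blue); there is no depth.
- viewer.get_calibration(name): a dict with "fx", "fy", "cx", "cy" (pixels), "pose" (4x4, takes a point from camera to world coordinates); the wrist camera has in their place "hand_eye" (4x4, takes a point from camera to tool coordinates, whose origin is the TCP and whose axes are the flange's). Camera axes: x right, y down, z forward; pixel columns grow to the right and rows downward; lengths in m; the calibration is good to about 2 mm. A picture is of the moment at which its call begins: read the wrist's pose just before it. get_calibration takes no time and is no camera call.
- r.hand_in(): hands the job in; it is judged then, once.
The state is a dict: "time_s": time; "qpos": joint angles; "joint_vel": joint speeds; "joint_efforts": joint torques, N m; "tcp_pos": TCP position; "eef_rot": TCP orientation; "ft_force": force on the tool from outside, world axes, zero at the start; "ft_torque": the same for the moment, N m; "finger_gap": finger opening in m; "grasp_force": force on a finger pad.
Only numpy, scipy, OpenCV 4.12 (cv2) and the standard library are available. Lean on these libraries where they do the work, as an engineer would, in place of code of your own. Each camera call takes 0.05 s, during which the arm holds its last target. There are 200 camera calls.

## Task

Set the white specimen cassette down on the metal stage plate, centred between the two low side stops, and let go of it about 6 mm short of the fence. Then stand the loose steel spacer upright down on the plate in the gap between cassette and fence, only on the half where the fence is stepped back and the gap is wide enough, and let go of it. Finally push the cassette home until it is flush against both the forward half of the fence and the spacer, and finish while still holding it pressed there; leave the tape roll, the vial and the carton where they are.

Things in the scene. Friction and masses are not known exactly. Their poses are not given: they have to be found in the camera images.
- cassette: White plastic specimen cassette: flat block 56 (x) x 64 (y) x 24 (z) mm, about 0.22 kg, with an upright grip rib on top 40 (x) x 14 (y) mm and 26 mm tall (total height 50 mm). Origin: centre of its underside; z up. It is the same turned by half a turn. Starts on the worktop on one side of the stage, the spacer on the other.
- spacer: Loose plain steel spacer block standing on end on the worktop: 12 (x, thickness) x 34 (y, width) x 60 (z, height) mm, about 0.12 kg. Origin: centre of its underside; z up.
- stage: Fixed aluminium stage plate 140 (x) x 130 (y) x 8 (z) mm, turned up to 0.3 rad. Origin: centre of its underside; +x points to the fence, the -x side is open. The steel fence has two halves side by side, centred at x = 52, y = +23 and -23 mm (either order); faces at x = 37 and 49 mm: the 12 mm step equals the spacer's thickness. Fence top 36 mm over the worktop.
- stops (a point): Point on the plate's top (8 mm over the worktop) midway between the two low steel side stops, at x = 3, y = 0 of the stage; same axes. The stops are 12 mm tall on the plate, inner faces at y = +35 and -35 mm, x = -26 to +18 mm of the stage: the cassette fits between with 3 mm to spare each side. A cassette with its origin here is 6 mm short of the fence; pressed home it is 6 mm further +x.
- cheeks (a point): Point on the plate's top midway between two small steel end cheeks that bound the fence on its outer sides, at x = 52, y = 0 of the stage. Cheeks: inner faces at y = +47 and -47 mm, x = 37 to 67 mm of the stage, 18 mm tall on the plate, 9 mm thick.
- fence_full: Forward (thick) half of the fence, fixed on the stage: 30 mm deep, 44 mm wide (y), 28 mm tall. Same axes as the stage. Its front face, against which the cassette goes flush, is 15 mm to -x of its origin, which lies on the plate's top.
- fence_recessed: Stepped-back (thin) half of the fence, fixed on the stage: 18 mm deep, 44 mm wide (y), 28 mm tall. Same axes as the stage. Its front face is 3 mm to -x of its origin, which lies on the plate's top. The spacer belongs on the plate in front of this face, its thickness along the stage's x, roughly in the middle of the half's width; seated and pressed, the spacer's origin is 9 mm to -x of this origin.
- tape_roll: Roll of tape lying flat, 54 mm across, 12 mm high; leave alone. Origin: centre of its underside.
- big_vial: Standing glass vial, 29 mm diameter, 66 mm tall; leave alone. Origin: centre of its underside.
- carton: Small carton 40 x 75 x 26 mm; leave alone. Origin: centre of its underside.
Mind the look-alikes: they are no part of the job. Leave any blue or brown look-alike of the cassette alone.

How it is judged (in metres and radians):
On the way, in this order (a step that is already met when the one before it is completed fails the run):
1. the cassette lies on the plate between the side stops, let go, 2 to 11 mm short of the forward half of the fence (y of cassette in the frame of stage between -0.006 and 0.006 m and z of cassette in the frame of stage between 0.005 and 0.0105 m and angle between the x axis of cassette and the x axis of stage, either way round below 0.14 rad and x of cassette in the frame of fence_full between -0.054 and -0.045 m and contact force between the fingers and cassette below 0.1 N), for 0.2 s.
2. the spacer stands on the plate in front of the stepped-back half, let go, the cassette still short of the fence (y of spacer in the frame of fence_recessed between -0.014 and 0.014 m and z of spacer in the frame of stage between 0.005 and 0.0105 m and angle between spacer's own z axis and vertical below 0.08 rad and x of spacer in the frame of fence_recessed between -0.021 and -0.006 m and contact force between the fingers and spacer below 0.1 N and x of cassette in the frame of fence_full below -0.0435 m), for 0.2 s.
At the end, for the whole second after the job is handed in: Cassette flat between the side stops, square within 0.05 rad, within 2.5 mm of the forward half; spacer upright on the plate, within 14 mm of the middle of the stepped-back half and 3 mm of its face, square within 0.06 rad; fingers press the cassette and it presses fence or spacer, over 1.5 N each (y of cassette in the frame of stage between -0.006 and 0.006 m and z of cassette in the frame of stage between 0.005 and 0.0105 m and angle between the x axis of cassette and the x axis of stage, either way round below 0.05 rad and x of cassette in the frame of fence_full above -0.0455 m and angle between cassette's own z axis and vertical below 0.06 rad and y of spacer in the frame of fence_recessed between -0.014 and 0.014 m and z of spacer in the frame of stage between 0.005 and 0.0105 m and angle between spacer's own z axis and vertical below 0.08 rad and x of spacer in the frame of fence_recessed between -0.012 and -0.007 m and angle between the x axis of spacer and the x axis of stage, either way round below 0.06 rad and contact force between the fingers and cassette above 1.5 N and (contact force between cassette and spacer above 1.5 N or contact force between cassette and fence_full above 1.5 N) and linear speed of cassette below 0.01 m/s); the arm keeps its last pose, push and grip.
It fails at once if the tape roll is moved more than 25 mm (distance of tape_roll from where it was at the start of the episode above 0.025 m).
It fails at once if the vial is moved more than 25 mm (distance of big_vial from where it was at the start of the episode above 0.025 m).
It fails at once if the carton is moved more than 25 mm (distance of carton from where it was at the start of the episode above 0.025 m).
It also fails if it takes over 72 s, if anything falls off the work surface, if the arm or the gripper's body presses on something with over 40 N, if the wrist force passes 120 N, or if a joint passes its speed limit or range.

## Working session

There is one attempt and no reset: what is moved stays moved. The work goes in short steps, Python scripts to look and compute and a shell command to move; the robot and the scene stay as the last step left them, time stands still between calls to the robot, and variables do not carry over. Pictures are saved under pics/ and viewed, at most 10 in all, crops included, and the job is handed in when it is done.

```bash
mkdir -p pics; ls
python3 - <<'E'
from plant import r, viewer
import cv2,numpy as np
s=r.sense();print(s['tcp_pos'],np.round(s['eef_rot'],3),s['finger_gap'],s['time_s'],r.hold_point_z)
for n in("top","scene"):
    im=viewer.read_camera(n);cv2.imwrite(f"pics/{n}0.png",im[:,:,::-1])
    c=viewer.get_calibration(n);print(n,c['fx'],c['cx'],c['cy'],np.round(c['pose'],3).tolist())
print(viewer.get_calibration("wrist"))
E
```

```text
pics
[0.1459205  0.52992678 0.21810502] [[-0.964  0.266 -0.   ]
 [ 0.266  0.964 -0.001]
 [ 0.    -0.001 -1.   ]] 0.09300514220332193 0.0 0.0188
top 500.00178053105077 274.413452580299 207.95365741854525 [[-0.019, -0.995, 0.102, 0.472], [-1.0, 0.019, 0.006, -0.07], [-0.008, -0.101, -0.995, 1.093], [0.0, 0.0, 0.0, 1.0]]
scene 476.6685222543541 274.1921901003689 214.4429505668412 [[0.745, -0.406, 0.53, 0.071], [-0.667, -0.446, 0.596, -0.64], [-0.005, -0.798, -0.603, 0.599], [0.0, 0.0, 0.0, 1.0]]
{'fx': 316.2784007534805, 'fy': 316.2784007534805, 'cx': 282.5384177831666, 'cy': 207.9147727624338, 'hand_eye': array([[ 8.34157589e-04, -9.64908516e-01, -2.62584958e-01,
         7.34979234e-02],
       [ 9.99999440e-01,  6.33716183e-04,  8.48026411e-04,
        -1.01603192e-03],
       [-6.51863569e-04, -2.62585518e-01,  9.64908504e-01,
        -1.65738309e-01],
       [ 0.00000000e+00,  0.00000000e+00,  0.00000000e+00,
         1.00000000e+00]])}
```

View pics/top0.png

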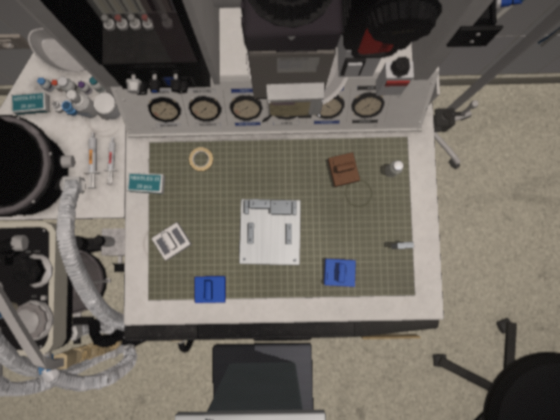

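View pics/scene0.png

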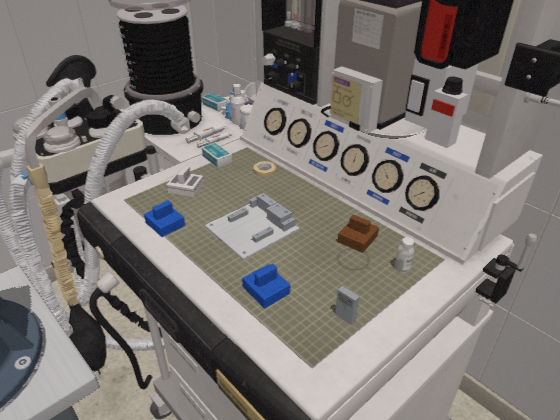

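Top view candidates for the cassette: white (171,241), blue (210,289), blue (340,272) and brown (344,169). I choose the white one. For the spacer, the grey upright block at (405,245) is the only candidate; the side stops at (250,233) and (288,234) and the fence at (270,207) are fixed. Next I check this in a close crop.

Run:
```python
import cv2,numpy as np
im=cv2.imread("pics/top0.png")
a=cv2.resize(im[190:275,145:310],None,fx=4.8,fy=4.8,interpolation=cv2.INTER_CUBIC)
b=cv2.resize(im[220:270,375:425],None,fx=3.6,fy=3.6,interpolation=cv2.INTER_CUBIC)
o=np.zeros((408+180,792,3),np.uint8);o[:408]=a[:408,:792];o[408:,:180]=b
sc=cv2.imread("pics/scene0.png")
c=cv2.resize(sc[190:255,200:305],(290,180),interpolation=cv2.INTER_CUBIC);o[408:,200:490]=c
c=cv2.resize(sc[160:200,155:210],(248,180),interpolation=cv2.INTER_CUBIC);o[408:,500:748]=c
cv2.imwrite("pics/crop0.png",o)
```

```text
(no output)
```

View pics/crop0.png

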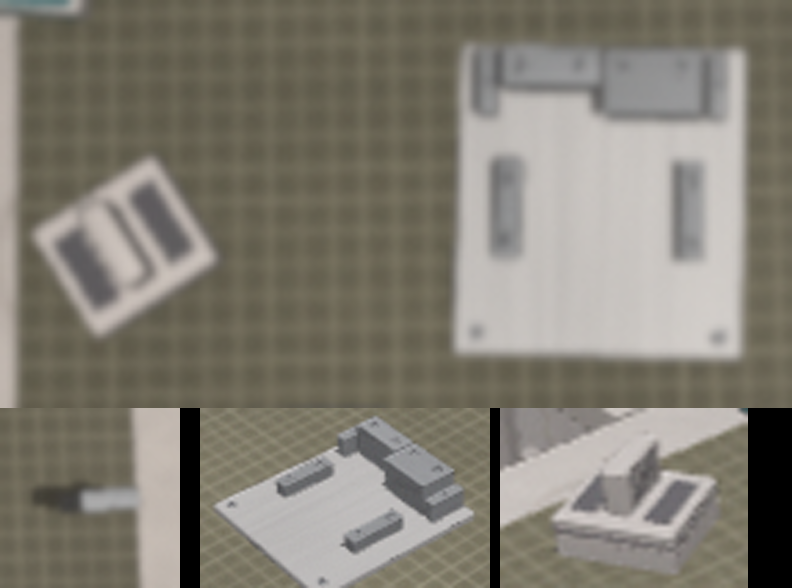

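The crop confirms the white cassette, with its rib and dark windows. The stepped-back half of the fence is on the left (+y) and the full half on the right (-y). The spacer's width runs roughly along world y. Coarse positions next.

```bash
cat > h.py <<'E'
from plant import r, viewer
import cv2,numpy as np
def cast(name,uv,z,s=None):
    c=viewer.get_calibration(name)
    if name=="wrist":
        T=np.eye(4);T[:3,:3]=s['eef_rot'];T[:3,3]=s['tcp_pos'];P=T@c['hand_eye']
    else:P=c['pose']
    uv=np.atleast_2d(np.array(uv,float))
    d=np.c_[(uv[:,0]-c['cx'])/c['fx'],(uv[:,1]-c['cy'])/c['fy'],np.ones(len(uv))]@P[:3,:3].T
    o=P[:3,3];return (o+d*((z-o[2])/d[:,2])[:,None])[:,:2]
def snap(name,fn):
    s=r.sense();im=viewer.read_camera(name);cv2.imwrite(f"pics/{fn}.png",im[:,:,::-1]);return s,im[:,:,::-1].copy()
def tool(s,p):  # world xy offset -> tool xy cm ; p target
    R=np.array(s['eef_rot']);d=np.r_[np.array(p)-s['tcp_pos'][:2],0];return R.T@d*100
E
python3 - <<'E'
from h import *
f=lambda l,o,k:np.array(l)/k+o
st=cast("top",f([(455,355),(742,357),(745,48),(465,45)],(145,190),4.8),.008)
print("stage",st.round(4).tolist(),st.mean(0),np.linalg.norm(st-np.roll(st,1,0),axis=1))
ca=cast("top",f([(152,157),(216,258),(100,336),(33,234)],(145,190),4.8),.024)
print("cas",ca.round(4).tolist(),ca.mean(0),np.linalg.norm(ca-np.roll(ca,1,0),axis=1))
for a,b in((0,1),(1,2)):print(np.degrees(np.arctan2(*(ca[b]-ca[a])[::-1])))
sp=cast("top",f([(82,498),(137,497)],(375,220-408/3.6),3.6),.06);print("sp",sp)
E
```

```text
stage [[0.4628, 0.0135], [0.4595, -0.1154], [0.5992, -0.1201], [0.6031, 0.0073]] [ 0.53116285 -0.0536758 ] [0.14042559 0.12902121 0.13977532 0.12753184]
cas [[0.5535, 0.1469], [0.5079, 0.1183], [0.4743, 0.1699], [0.5201, 0.2]] [0.51391962 0.15874623] [0.06274396 0.05384954 0.06158796 0.05481395]
-147.92699633226562
123.05048758075561
sp [[ 0.49597982 -0.31617837]
 [ 0.49595678 -0.34756525]]
```

```bash
python3 -m inch '[[-4.5,-2.6,0,0,0,0,0],[-4.5,-2.6,0,0,0,0,0],[-4.5,-2.6,0,0,0,0,0],[-4.5,-2.6,0,0,0,0,0],[-4.5,-2.6,0,0,0,0,0],[-4.5,-2.6,0,0,0,0,0],[-4.5,-2.6,0,0,0,0,0],[-4.5,-2.6,0,0,0,0,0],[-4.5,-2.6,0,0,0,0,0],[-4.5,-2.6,0,0,0,0,0]]' 20
python3 -m inch '[[0,0,0,0,0,-0.16,0],[0,0,0,0,0,-0.16,0],[0,0,0,0,0,-0.16,0],[0,0,0,0,0,-0.16,0],[0,0,0,0,0,-0.16,0],[0,0,0,0,0,-0.03,0],[0,0,2,0,0,0,0],[0,0,2,0,0,0,0],[0,0,0,0,0,0,0],[0,0,0,0,0,0,0]]'
python3 - <<'E'
from h import *
s,im=snap("wrist","w1");print(s['tcp_pos'],s['eef_rot'].round(3))
g=cv2.cvtColor(im,cv2.COLOR_BGR2HSV)
m=((g[:,:,1]<45)&(g[:,:,2]>150)).astype(np.uint8)*255
m=cv2.morphologyEx(m,cv2.MORPH_OPEN,np.ones((3,3)))
for c in cv2.findContours(m,cv2.RETR_EXTERNAL,cv2.CHAIN_APPROX_SIMPLE)[0]:
    if cv2.contourArea(c)>600:print(cv2.contourArea(c),cv2.minAreaRect(c),cv2.approxPolyDP(c,4,True)[:,0].tolist()[:12])
E
```

```text
time_s: 1.35
tcp_pos: [0.5117, 0.1586, 0.2184]
eef_rot: [[-0.964, 0.266, -0.0], [0.266, 0.964, -0.0], [0.0, -0.0, -1.0]]
ft_force: [-0.3, 0.7, -0.3]
finger_gap: 0.0927
grasp_force: 0.0
time_s: 2.6
tcp_pos: [0.5111, 0.1602, 0.1793]
eef_rot: [[-0.847, -0.531, 0.001], [-0.531, 0.847, 0.0], [-0.001, -0.0, -1.0]]
ft_force: [-1.1, -0.4, -0.5]
finger_gap: 0.093
grasp_force: 0.0
[0.51112802 0.16016196 0.17930541] [[-0.847 -0.531  0.001]
 [-0.531  0.847  0.   ]
 [-0.001 -0.    -1.   ]]
2897.0 ((193.60000610351562, 384.800048828125), (103.75354766845703, 50.087921142578125), 26.56505012512207) [[138, 383], [159, 382], [177, 391], [250, 388], [162, 341]]
5880.5 ((290.0, 355.5), (45.0, 246.0), 90.0) [[167, 333], [249, 378], [257, 368], [286, 368], [299, 355], [294, 368], [323, 368], [323, 359], [333, 360], [345, 343], [355, 353], [345, 350]]
712.5 ((376.0, 250.00001525878906), (37.20205307006836, 50.506656646728516), 36.38435363769531) [[405, 240], [374, 222], [347, 260], [363, 268], [369, 238], [396, 245]]
1411.0 ((281.5, 194.5), (43.0, 61.0), 90.0) [[251, 174], [252, 208], [256, 184], [268, 18
[... 524 characters left out ...]
140], [50, 148], [57, 132]]
1427.0 ((506.9980773925781, 49.473270416259766), (24.060970306396484, 105.73316192626953), 85.69552612304688) [[559, 36], [508, 40], [455, 63], [485, 61], [493, 48], [500, 57], [534, 55], [544, 45], [541, 56], [554, 58]]
8074.0 ((312.552490234375, 36.592647552490234), (207.73268127441406, 59.00816345214844), 33.90627670288086) [[212, 0], [243, 23], [256, 16], [308, 52], [311, 69], [377, 115], [385, 115], [405, 69], [311, 0]]
15251.0 ((93.45204162597656, 93.60365295410156), (155.78138732910156, 130.50634765625), 34.2868766784668) [[63, 0], [21, 100], [82, 136], [80, 145], [109, 163], [110, 171], [116, 167], [114, 160], [124, 160], [130, 167], [122, 190], [184, 77]]
```

View pics/w1.png

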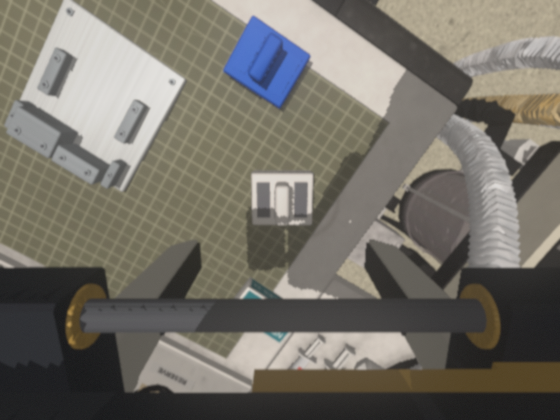

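The wrist view shows the cassette top at cols 251–312, row 174 downwards and square to the gripper. The lower part is in shadow. I read its edges from a profile.

Run:
```python
from h import *
im=cv2.imread("pics/w1.png");g=cv2.cvtColor(im,cv2.COLOR_BGR2GRAY)
print(g[164:240,253:256].mean(1).round().astype(int));print(g[164:240,281:284].mean(1).round().astype(int))
print(g[188:191,240:320].mean(0).round().astype(int))
s=r.sense()
for z,u in((.024,[(251,174),(312,174),(251,224),(312,224)]),(.05,[(282,184),(282,220)])):
    print(cast("wrist",u,z,s).round(4).tolist(), [tool(s,p)[:2].round(2).tolist() for p in cast("wrist",u,z,s)])
```

```text
[116 115 117 120 123 125 123 124 138 169 196 211 215 216 216 216 216 215
 213 211 211 211 211 210 210 210 210 210 209 210 210 210 210 210 210 210
 210 209 209 209 208 207 205 191 164 137 123 121 120 120 120 119 119 119
 119 119 118 118 117 112 100  87  81  80  80  79  79  79  78  77  75  75
  74  73  73  74]
[123 121 119 117 117 119 119 118 131 164 194 211 215 216 217 216 207 182
 149 130 131 147 172 195 208 214 216 215 215 215 215 214 215 214 213 213
 213 212 213 212 212 212 211 211 211 211 210 210 210 208 202 183 154 131
 122 121 122 127 142 155 147 119  90  77  78  82  84  84  84  82  80  79
  78  78  77  75]
[124 121 118 116 114 113 114 115 118 122 132 154 190 211 214 204 174 138
 119 116 115 116 116 116 116 116 116 116 121 151 194 213 215 209 192 182
 193 207 213 214 214 213 213 212 211 208 201 185 160 134 125 130 151 168
 153 127 115 114 114 114 114 115 114 113 114 115 125 158 195 210 208 192
 158 125 117 117 115 114 113 111]
[[0.5096, 0.1211], [0.4764, 0.1739], [0.5559, 0.1485], [0.5212, 0.2036]] [[2.22, -3.23], [2.22, 3.01], [-3.16, -3.36], [-3.15, 3.15]]
[[0.4972, 0.1508], [0.5275, 0.1698]] [[1.69, -0.05], [-1.89, -0.05]]
```

```bash
python3 -m inch '[[-0.45,-0.1,2,0,0,0,0],[0,0,3,0,0,0,0],[0,0,3,0,0,0,0],[0,0,3,0,0,0,0],[0,0,2,0,0,0,0],[0,0,1,0,0,0,0],[0,0,1,0,0,0,0],[0,0,0,0,0,0,0]]' 25
python3 -m inch '[[0,0,0,0,0,0,1],[0,0,0,0,0,0,1],[0,0,0,0,0,0,1],[0,0,0,0,0,0,1],[0,0,0,0,0,0,1],[0,0,0,0,0,0,1],[0,0,0,0,0,0,1]]' 25
```

```text
time_s: 3.65
tcp_pos: [0.5152, 0.1616, 0.0286]
eef_rot: [[-0.847, -0.532, -0.0], [-0.532, 0.847, -0.0], [0.0, 0.0, -1.0]]
ft_force: [0.4, -0.2, -0.0]
finger_gap: 0.0931
grasp_force: 0.0
time_s: 4.53
tcp_pos: [0.5152, 0.1616, 0.0286]
eef_rot: [[-0.847, -0.532, -0.0], [-0.532, 0.847, -0.0], [0.0, 0.0, -1.0]]
ft_force: [0.2, 0.5, 1.1]
finger_gap: 0.0273
grasp_force: 0.0
```

```bash
python3 -m inch '[[0,0,0,0,0,0,1],[0,0,0,0,0,0,1],[0,0,0,0,0,0,1],[0,0,-0.5,0,0,0,1],[0,0,-2,0,0,0,1],[0,0,-3,0,0,0,1],[0,0,-3,0,0,0,1],[0,0,-3,0,0,0,1],[0,0,-3,0,0,0,1],[0,0,-2.5,0,0,0,1]]' 25
python3 -m inch '[[0,0,0,0,0,0.15,1],[0,0,0,0,0,0.15,1],[0,0,0,0,0,0.15,1],[0,0,0,0,0,0.144,1],[-2.2,-5.3,0,0,0,0,1],[-2.2,-5.3,0,0,0,0,1],[-2.2,-5.3,0,0,0,0,1],[-2.2,-5.3,0,0,0,0,1],[0,0,0,0,0,0,1],[0,0,0,0,0,0,1]]'
python3 - <<'E'
from h import *
s,im=snap("wrist","w2");print(s['tcp_pos'],s['eef_rot'].round(4))
E
```

```text
time_s: 5.78
tcp_pos: [0.515, 0.1616, 0.2]
eef_rot: [[-0.847, -0.532, 0.0], [-0.532, 0.847, 0.0], [-0.0, -0.0, -1.0]]
ft_force: [-0.2, -0.2, -2.6]
finger_gap: 0.0137
grasp_force: 25.0
time_s: 7.02
tcp_pos: [0.5957, -0.0528, 0.1985]
eef_rot: [[-0.999, 0.033, -0.001], [0.033, 0.999, 0.0], [0.001, 0.0, -1.0]]
ft_force: [0.1, 0.2, -1.9]
finger_gap: 0.014
grasp_force: 25.0
[ 0.59572566 -0.05275263  0.19848046] [[-9.995e-01  3.310e-02 -8.000e-04]
 [ 3.310e-02  9.995e-01  4.000e-04]
 [ 8.000e-04  4.000e-04 -1.000e+00]]
```

View pics/w2.png

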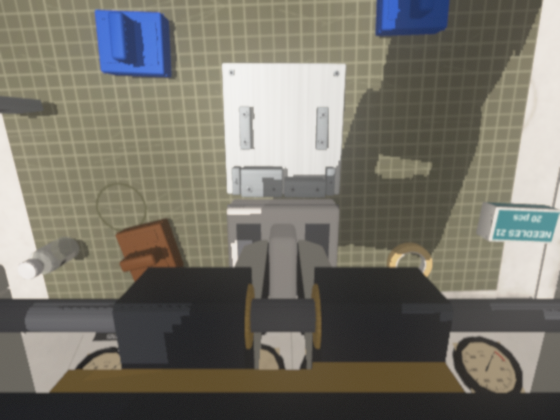

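The wrist view shows the plate with its rear corners at about (223,65) and (345,65), the stops at (245,128) and (322,128), and the fence at rows 167–197. The held cassette's rear edge is near row 201. I fit these precisely.

Run:
```python
from h import *
im=cv2.imread("pics/w2.png");g=cv2.cvtColor(im,cv2.COLOR_BGR2GRAY);s=r.sense()
hsv=cv2.cvtColor(im,cv2.COLOR_BGR2HSV)
roi=np.zeros_like(g);roi[75:160,228:340]=1
m=((g<175)&(roi>0)).astype(np.uint8)
st=[]
for c in cv2.findContours(m,cv2.RETR_EXTERNAL,cv2.CHAIN_APPROX_NONE)[0]:
    if cv2.contourArea(c)>200:
        b=cv2.minAreaRect(c);w=cast("wrist",cv2.boxPoints(b),.02,s);print(b,w.round(4).tolist())
        st.append(w.mean(0));print(np.sort(np.linalg.norm(w-np.roll(w,1,0),axis=1)))
st=np.array(st);print("stops mid",st.mean(0),"sep",np.linalg.norm(st[0]-st[1]))
# plate outer edges, threshold crossing
def crossing(p,i0,t):  # subpixel
    return i0+np.interp(t,p,np.arange(len(p))) 
L=[];Rr=[];T=[]
gf=g.astype(float)
for v in range(75,160,5):
    p=gf[v,212:236];k=np.argmax(np.diff(p));L.append((212+k+.5,v))
    p=gf[v,330:356];k=np.argmin(np.diff(p));Rr.append((330+k+.5,v))
for u in range(232,338,6):
    p=gf[55:75,u];k=np.argmax(np.diff(p));T.append((u,55+k+.5))
for n,e in(("L",L),("R",Rr),("T",T)):
    w=cast("wrist",e,.008,s);vx,vy,x,y=cv2.fitLine(w.astype(np.float32),cv2.DIST_HUBER,0,.01,.01).ravel()
    print(n,np.degrees(np.arctan2(vy,vx)).round(2),x.round(4),y.round(4),np.std((w-[x,y])@[-vy,vx]).round(4))
print(gf[160:215,300:304].mean(1).astype(int));print(gf[160:215,250:254].mean(1).astype(int))
```

```text
<stdin>:11: RuntimeWarning: Mean of empty slice.
  ret = ret.dtype.type(ret / rcount)
Traceback (most recent call last):
IndexError: index 0 is out of bounds for axis 0 with size 0
```

```bash
cat > m.py <<'E'
from h import *
im=cv2.imread("pics/w2.png");g=cv2.cvtColor(im,cv2.COLOR_BGR2GRAY);s=r.sense()
gf=g.astype(float)
print(gf[126:130,216:350].mean(0).astype(int))
roi=g[75:158,230:338];
t,_=cv2.threshold(roi,0,255,cv2.THRESH_OTSU);t=(np.median(roi)+np.percentile(roi,4))/2;print(t)
m=np.zeros_like(g);m[75:158,230:338]=(roi<t)
st=[]
for c in cv2.findContours(m,cv2.RETR_EXTERNAL,cv2.CHAIN_APPROX_NONE)[0]:
    if cv2.contourArea(c)>150:
        b=cv2.minAreaRect(c);w=cast("wrist",cv2.boxPoints(b),.02,s);print(b,w.round(4).tolist())
        st.append(w.mean(0));print(np.sort(np.linalg.norm(w-np.roll(w,1,0),axis=1)))
st=np.array(st);print("stops mid",st.mean(0),"sep",np.linalg.norm(st[0]-st[-1]))
L=[];Rr=[];T=[]
for v in range(75,160,5):
    p=gf[v,212:236];k=np.argmax(np.diff(p));L.append((212+k+.5,v))
    p=gf[v,332:356];k=np.argmin(np.diff(p));Rr.append((332+k+.5,v))
for u in range(232,338,6):
    p=gf[55:75,u];k=np.argmax(np.diff(p));T.append((u,55+k+.5))
for n,e in(("L",L),("R",Rr),("T",T)):
    w=cast("wrist",e,.008,s);vx,vy,x,y=cv2.fitLine(w.astype(np.float32),cv2.DIST_HUBER,0,.01,.01).ravel()
    print(n,np.degrees(np.arctan2(vy,vx)).round(2),x.round(4),y.round(4),np.std((w-[x,y])@[-vy,vx]).round(4))
print(gf[160:215,300:304].mean(1).astype(int));print(gf[160:215,256:260].mean(1).astype(int))
E
python3 m.py
```

```text
[142 142 143 142 143 143 145 155 188 225 236 239 239 238 238 238 238 238
 238 238 238 238 233 220 213 213 214 214 214 212 211 207 199 177 149 142
 175 216 231 235 236 236 236 235 236 237 237 237 237 236 236 235 234 235
 236 236 235 234 234 235 235 235 235 234 233 232 232 232 233 234 234 233
 233 233 233 233 232 231 231 231 230 228 228 228 228 229 229 230 232 232
 231 230 229 230 229 228 229 229 225 204 171 173 187 190 190 190 189 187
 185 183 176 166 179 213 224 225 226 226 225 224 224 224 226 227 223 208
 172 143 136 134 134 134 132 124]
204.5
((321.5, 128.5), (43.0, 13.0), 90.0) [[0.5082, -0.0162], [0.5086, -0.0027], [0.5527, -0.0024], [0.5523, -0.0164]]
[0.01350136 0.01397653 0.04409428 0.04411131]
((247.5, 128.0), (42.0, 13.0), 90.0) [[0.5058, -0.093], [0.5062, -0.0795], [0.5491, -0.0819], [0.5487, -0.0958]]
[0.01349561 0.01395894 0.04302234 0.04303414]
stops mid [ 0.52894459 -0.04850896] sep 0.07817574792909665
L -2.21 0.5056 -0.1134 0.0003
R -2.23 0.5174 0.0147 0.0003
T 88.21 0.4622 -0.0605 0.0
[227 227 226 226 226 226 226 226 226 226 226 226 224 217 189 152 127 114
 107 106 108 111 115 117 116 115 114 113 113 114 113 113 113 111 111 109
 106 104 104 112 119 122 121 117 112 113 120 125 130 134 136 138 138 138
 138]
[232 232 232 231 226 205 160 126 127 156 184 198 200 197 195 194 194 194
 195 194 193 192 192 192 190 190 189 189 187 185 184 184 184 182 178 173
 161 151 146 139 132 128 128 126 122 125 135 156 185 211 223 228 224 199
 160]
```

Measured stage: yaw −2.2°, origin about (0.5327, −0.0502), plate width 128.5 mm against 130. The stops agree. The held cassette is centred on the TCP to about 1 mm, so I place it at (0.535, −0.050).

```bash
python3 -m inch '[[3.04,0.05,0,0,0,0.006,1],[3.04,0,0,0,0,0,1],[0,0,4,0,0,0,1],[0,0,4,0,0,0,1],[0,0,4,0,0,0,1],[0,0,2,0,0,0,1],[0,0,1,0,0,0,1],[0,0,0.5,0,0,0,1],[0,0,0.5,0,0,0,1],[0,0,0,0,0,0,1]]'
python3 -m inch '[[0,0,0.1,0,0,0,1],[0,0,0,0,0,0,1]]'
```

```text
time_s: 8.32
tcp_pos: [0.5356, -0.0504, 0.0389]
eef_rot: [[-0.999, 0.039, 0.0], [0.039, 0.999, -0.0], [-0.0, -0.0, -1.0]]
ft_force: [-0.2, -0.6, -1.1]
finger_gap: 0.014
grasp_force: 25.0
time_s: 8.57
tcp_pos: [0.5355, -0.0505, 0.0378]
eef_rot: [[-0.999, 0.039, 0.0], [0.039, 0.999, -0.0], [-0.0, -0.0, -1.0]]
ft_force: [-0.5, 0.5, -2.0]
finger_gap: 0.0132
grasp_force: 25.0
```

```bash
python3 -m inch '[[0,0,0.06,0,0,0,1],[0,0,0.06,0,0,0,1],[0,0,0,0,0,0,1],[0,0,0,0,0,0,1]]'
```

```text
time_s: 9.07
tcp_pos: [0.5355, -0.0505, 0.0366]
eef_rot: [[-0.999, 0.039, 0.0], [0.039, 0.999, -0.0], [-0.0, -0.0, -1.0]]
ft_force: [-1.0, -0.7, 2.9]
finger_gap: 0.0139
grasp_force: 25.0
```

```bash
python3 -m inch '[[0,0,0,0,0,0,0],[0,0,0,0,0,0,0],[0,0,0,0,0,0,0],[0,0,0,0,0,0,0],[0,0,-2,0,0,0,0],[0,0,-4,0,0,0,0],[0,0,-4,0,0,0,0],[0,0,-4,0,0,0,0],[-4,0,-2,0,0,0,0],[-2,0,0,0,0,0,0]]'
python3 -m inch '[[0,0,0,0,0,0,0],[0,0,0,0,0,0,0]]'
python3 - <<'E'
from h import *
s,im=snap("wrist","w3");print(s['tcp_pos'],s['eef_rot'].round(4))
E
```

```text
time_s: 10.32
tcp_pos: [0.5974, -0.053, 0.1985]
eef_rot: [[-0.999, 0.039, 0.004], [0.039, 0.999, -0.001], [-0.004, -0.0, -1.0]]
ft_force: [-1.1, -0.5, 0.6]
finger_gap: 0.0928
grasp_force: 0.0
time_s: 10.58
tcp_pos: [0.5945, -0.0527, 0.1959]
eef_rot: [[-0.999, 0.039, -0.001], [0.039, 0.999, 0.0], [0.001, 0.0, -1.0]]
ft_force: [0.2, -0.2, 0.3]
finger_gap: 0.0934
grasp_force: 0.0
[ 0.59446975 -0.05270415  0.19590364] [[-9.992e-01  3.880e-02 -1.400e-03]
 [ 3.880e-02  9.992e-01  2.000e-04]
 [ 1.400e-03  2.000e-04 -1.000e+00]]
```

View pics/w3.png

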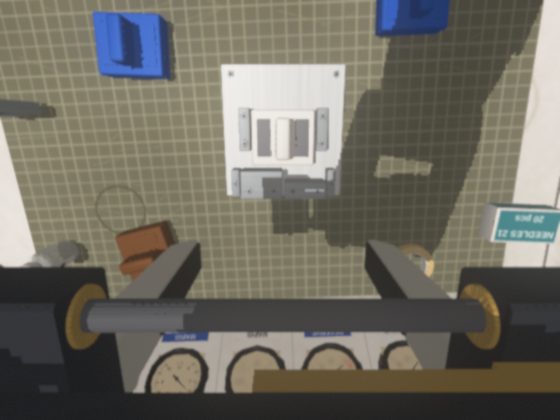

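The cassette sits square between the stops: body cols 251–314, rows 109–165, with a gap to the fence. I check the gap numerically, and locate the spacer roughly.

Run:
```python
from h import *
im=cv2.imread("pics/w3.png");g=cv2.cvtColor(im,cv2.COLOR_BGR2GRAY).astype(float);s=r.sense()
print(g[100:190,258:262].mean(1).astype(int));print(g[100:190,302:306].mean(1).astype(int));print(g[120:124,232:332].mean(0).astype(int))
o=np.array([.5327,-.0502]);u=np.array([.99925,-.0387]);n=np.array([.0387,.99925])
for z,p in((.032,(260,109)),(.032,(260,163)),(.036,(260,169)),(.036,(305,178)),(.032,(251,122)),(.032,(314,122))):
    w=cast("wrist",p,z,s)[0]-o;print(p,z,(w@u*1000).round(1),(w@n*1000).round(1))
```

```text
[232 232 231 231 232 231 231 231 228 223 224 232 236 236 236 237 236 232
 215 182 161 157 155 156 155 155 155 155 154 154 154 154 153 153 153 153
 152 152 153 152 153 152 151 151 151 150 150 150 150 149 149 149 149 149
 150 161 189 217 229 232 232 232 231 226 218 216 213 185 140 113 121 150
 175 187 188 186 183 180 180 178 179 178 177 177 177 176 176 177 179 178]
[224 224 224 224 224 224 224 224 220 215 218 227 232 233 233 233 232 228
 213 179 153 145 144 143 143 143 143 142 142 142 142 142 142 141 141 141
 141 140 140 140 140 140 139 139 139 138 137 138 138 137 137 137 136 136
 137 148 177 212 225 228 229 228 227 223 217 215 218 220 220 220 220 220
 219 211 183 148 130 121 110 101  97  98 102 106 108 109 109 108 111 117]
[233 234 234 233 233 227 213 205 206 207 206 206 204 202 199 194 180 153
 147 184 221 233 235 230 211 176 160 157 156 156 156 156 155 156 155 155
 157 172 206 228 235 235 230 221 219 228 234 236 236 235 234 234 232 231
 229 223 207 180 156 147 148 152 152 145 144 147 148 148 147 147 146 147
 146 146 145 149 171 208 226 230 225 203 160 133 133 159 177 181 181 180
 179 178 175 173 167 156 167 202 217 219]
(260, 109) 0.032 -24.3 -23.2
(260, 163) 0.032 29.3 -24.1
(260, 169) 0.036 35.0 -24.0
(305, 178) 0.036 44.4 22.7
(251, 122) 0.032 -11.8 -32.5
(314, 122) 0.032 -11.9 31.0
```

```bash
python3 -m inch '[[0.4,-4.67,0,0,0,0,0],[0.4,-4.67,0,0,0,0,0],[0.4,-4.67,0,0,0,0,0],[0.4,-4.67,0,0,0,0,0],[0.4,-4.67,0,0,0,0,0],[0.4,-4.67,0,0,0,0,0],[0,0,0,0,0,0,0],[0,0,0,0,0,0,0]]'
python3 - <<'E'
from h import *
s,im=snap("wrist","w4");print(s['tcp_pos'],s['eef_rot'].round(4))
cv2.imwrite("pics/w4c.png",cv2.resize(im[40:250,180:390],None,fx=2.8,fy=2.8,interpolation=cv2.INTER_CUBIC))
E
```

```text
time_s: 11.62
tcp_pos: [0.5602, -0.3311, 0.1963]
eef_rot: [[-0.999, 0.039, -0.0], [0.039, 0.999, 0.001], [0.0, 0.001, -1.0]]
ft_force: [0.3, -0.3, -0.1]
finger_gap: 0.093
grasp_force: 0.0
[ 0.56018518 -0.33110791  0.19626885] [[-9.992e-01  3.900e-02 -5.000e-04]
 [ 3.900e-02  9.992e-01  6.000e-04]
 [ 5.000e-04  6.000e-04 -1.000e+00]]
```

View pics/w4c.png

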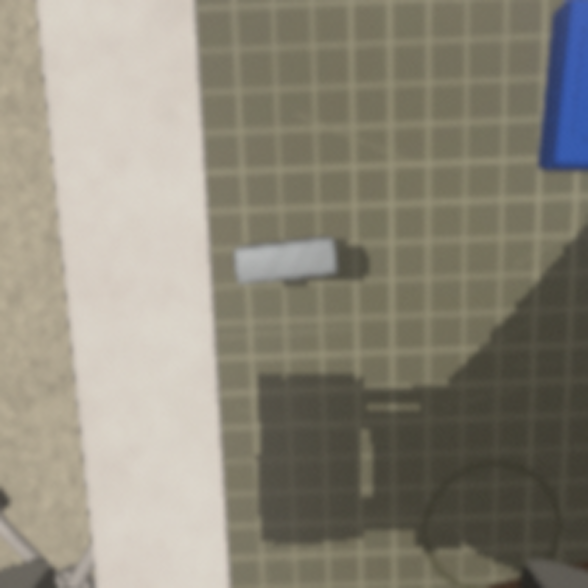

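The crop shows the spacer's top face with corners (235,246), (335,239), (337,274) and (240,282) in crop pixels.

Run:
```python
from h import *
im=cv2.imread("pics/w4.png").astype(int);s=r.sense()
b=im[:,:,0]
print(b[127:142:2,255:310].tolist()[3])
m=np.zeros(b.shape,np.uint8);m[115:150,258:312]=(b[115:150,258:312]>125)
c=max(cv2.findContours(m,0,cv2.CHAIN_APPROX_NONE)[0],key=cv2.contourArea);q=cv2.minAreaRect(c);print(q)
w=cast("wrist",cv2.boxPoints(q),.06,s);print(w.round(4).tolist(),w.mean(0),np.linalg.norm(w-np.roll(w,1,0),axis=1))
p=np.array([(235,246),(335,239),(337,274),(240,282)])/2.8+(180,40)
w2=cast("wrist",p,.06,s);print(w2.round(4).tolist(),w2.mean(0),np.linalg.norm(w2-np.roll(w2,1,0),axis=1))
for w in(w,w2):
    e=[w[(i+1)%4]-w[i] for i in range(4)];e=max(e,key=np.linalg.norm);print(np.degrees(np.arctan2(e[1],e[0])),tool(s,w.mean(0))[:2])
print("tool y",np.degrees(np.arctan2(s['eef_rot'][1,1],s['eef_rot'][0,1])))
```

```text
[134, 111, 103, 102, 103, 102, 102, 105, 122, 151, 171, 178, 179, 179, 177, 177, 177, 177, 177, 177, 175, 173, 170, 170, 170, 172, 172, 172, 173, 171, 169, 168, 168, 167, 168, 167, 164, 163, 161, 160, 161, 163, 161, 155, 130, 95, 72, 64, 65, 64, 67, 71, 69, 66, 63]
((281.199951171875, 132.39999389648438), (13.293608665466309, 35.63818359375), 81.8698959350586)
[[0.4919, -0.3471], [0.4886, -0.3143], [0.5005, -0.3129], [0.5039, -0.346]] [ 0.49623818 -0.33008651] [0.01205666 0.03294643 0.01201141 0.03329831]
[[0.4915, -0.3459], [0.4905, -0.3128], [0.5018, -0.3124], [0.5032, -0.3448]] [ 0.49676952 -0.32896587] [0.01176273 0.03312753 0.01132628 0.0324932 ]
-84.18539468094184 [ 6.41983921 -0.18246087]
91.73966898337923 [ 6.37101899 -0.06845172]
tool y 87.8140433119791
```

```bash
python3 -m inch '[[3.2,-0.06,0,0,0,0,0],[3.2,-0.06,0,0,0,0,0],[0,0,0,0,0,-0.08,0],[0,0,4,0,0,0,0],[0,0,4,0,0,0,0],[0,0,4,0,0,0,0],[0,0,2.5,0,0,0,0],[0,0,1.3,0,0,0,0],[0,0,0.4,0,0,0,0],[0,0,0,0,0,0,0]]'
python3 -m inch '[[0,0,0,0,0,0,1],[0,0,0,0,0,0,1],[0,0,0,0,0,0,1],[0,0,0,0,0,0,1],[0,0,0,0,0,0,1],[0,0,0,0,0,0,1],[0,0,0,0,0,0,1],[0,0,0,0,0,0,1]]' 15
```

```text
time_s: 12.92
tcp_pos: [0.4969, -0.3306, 0.0352]
eef_rot: [[-0.999, -0.042, 0.001], [-0.042, 0.999, -0.001], [-0.001, -0.001, -1.0]]
ft_force: [0.2, -0.0, -0.6]
finger_gap: 0.093
grasp_force: 0.0
time_s: 13.92
tcp_pos: [0.4966, -0.3306, 0.0344]
eef_rot: [[-0.999, -0.041, 0.0], [-0.041, 0.999, 0.0], [-0.0, 0.0, -1.0]]
ft_force: [-0.1, 0.5, 0.7]
finger_gap: 0.034
grasp_force: 15.0
```

```bash
python3 -m inch '[[0,0,-0.5,0,0,0,1],[0,0,-3,0,0,0,1],[0,0,-4,0,0,0,1],[0,0,-4,0,0,0,1],[0,0,-4,0,0,0,1],[0,0,0,0,0,0.08,1],[0,0,0,0,0,0,1]]' 25
python3 -m inch '[[-0.82,3.81,0,0,0,0,1],[-0.82,3.81,0,0,0,0,1],[-0.82,3.81,0,0,0,0,1],[-0.82,3.81,0,0,0,0,1],[-0.82,3.81,0,0,0,0,1],[-0.82,3.81,0,0,0,0,1],[-0.82,3.81,0,0,0,0,1],[-0.82,3.81,0,0,0,0,1],[0,0,0,0,0,0,1],[0,0,0,0,0,0,1]]'
python3 - <<'E'
from h import *
s,im=snap("wrist","w5");print(s['tcp_pos'],s['eef_rot'].round(4))
cv2.imwrite("pics/w5c.png",cv2.resize(im[60:280,180:400],None,fx=2.7,fy=2.7,interpolation=cv2.INTER_CUBIC))
c=viewer.get_calibration("wrist");H=np.linalg.inv(c['hand_eye'])
# expected px of spacer corners if centred
for x in(.006,-.006):
  for z in(.0344,-.0256):
    p=(H@[x,0,z,1])[:3];print(x,z,(c['fx']*p[:2]/p[2]+[c['cx'],c['cy']]).round(1))
E
```

```text
time_s: 14.8
tcp_pos: [0.4964, -0.3305, 0.1898]
eef_rot: [[-0.999, 0.038, 0.0], [0.038, 0.999, -0.0], [-0.0, -0.0, -1.0]]
ft_force: [-0.4, -0.1, -1.8]
finger_gap: 0.0342
grasp_force: 25.0
time_s: 16.05
tcp_pos: [0.5735, -0.029, 0.189]
eef_rot: [[-0.999, 0.038, -0.001], [0.038, 0.999, -0.0], [0.001, -0.0, -1.0]]
ft_force: [-0.2, -0.9, -1.0]
finger_gap: 0.0335
grasp_force: 25.0
[ 0.57354943 -0.02897691  0.18901509] [[-9.993e-01  3.760e-02 -1.000e-03]
 [ 3.760e-02  9.993e-01 -1.000e-04]
 [ 1.000e-03 -2.000e-04 -1.000e+00]]
0.006 0.0344 [283.5 227. ]
0.006 -0.0256 [283.9 266.9]
-0.006 0.0344 [283.5 243.9]
-0.006 -0.0256 [283.9 289.1]
```

View pics/w5c.png

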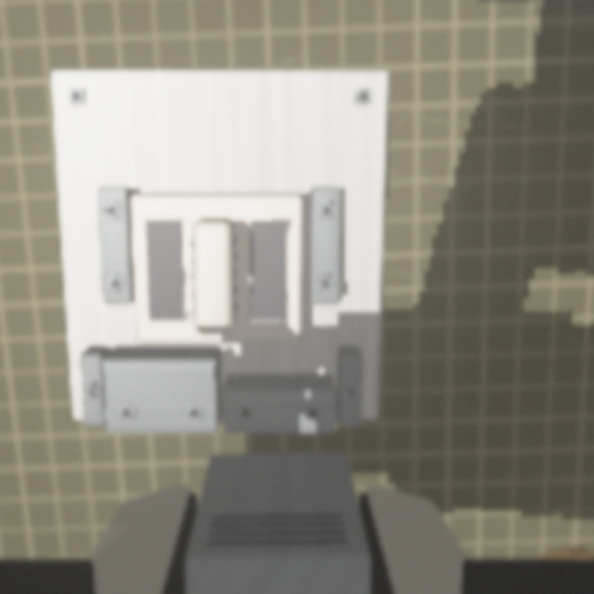

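The held spacer hangs square, with its rear lower edge at row ~228 against 227 expected, so it is about 1 mm forward of the TCP. The gap is clear, so I correct by 0.6 mm and lower it.

```bash
python3 -m inch '[[0.06,0,3,0,0,0,1],[0,0,3,0,0,0,1],[0,0,3,0,0,0,1],[0,0,2,0,0,0,1],[0,0,1,0,0,0,1],[0,0,0.6,0,0,0,1],[0,0,0.6,0,0,0,1],[0,0,0.6,0,0,0,1],[0,0,0.5,0,0,0,1],[0,0,0,0,0,0,1]]'
python3 -m inch '[[0,0,0.1,0,0,0,1],[0,0,0,0,0,0,1]]'
```

```text
time_s: 17.35
tcp_pos: [0.5731, -0.0285, 0.0461]
eef_rot: [[-0.999, 0.039, -0.001], [0.039, 0.999, 0.0], [0.001, 0.0, -1.0]]
ft_force: [-0.0, 0.6, -1.1]
finger_gap: 0.0334
grasp_force: 25.0
time_s: 17.6
tcp_pos: [0.5734, -0.0285, 0.0456]
eef_rot: [[-0.999, 0.039, 0.0], [0.039, 0.999, -0.0], [-0.0, -0.0, -1.0]]
ft_force: [-0.6, 0.0, -1.2]
finger_gap: 0.0337
grasp_force: 25.0
```

```bash
python3 -m inch '[[0,0,0.12,0,0,0,1],[0,0,0.1,0,0,0,1],[0,0,0,0,0,0,1],[0,0,0,0,0,0,1]]'
python3 -m inch '[[0,0,0.06,0,0,0,1],[0,0,0,0,0,0,1],[0,0,0,0,0,0,1]]'
```

```text
time_s: 18.1
tcp_pos: [0.5733, -0.0286, 0.0432]
eef_rot: [[-0.999, 0.039, 0.0], [0.039, 0.999, -0.0], [-0.0, -0.0, -1.0]]
ft_force: [-1.1, -0.4, -1.1]
finger_gap: 0.0335
grasp_force: 25.0
time_s: 18.48
tcp_pos: [0.5733, -0.0285, 0.0426]
eef_rot: [[-0.999, 0.039, -0.0], [0.039, 0.999, 0.0], [0.0, 0.0, -1.0]]
ft_force: [0.1, -0.2, -1.4]
finger_gap: 0.0338
grasp_force: 25.0
```

```bash
python3 -m inch '[[0,0,0.05,0,0,0,1],[0,0,0.03,0,0,0,1],[0,0,0,0,0,0,1],[0,0,0,0,0,0,1]]'
```

```text
time_s: 18.98
tcp_pos: [0.5735, -0.0285, 0.0423]
eef_rot: [[-0.999, 0.039, 0.0], [0.039, 0.999, -0.0], [-0.0, -0.0, -1.0]]
ft_force: [-1.6, 0.5, 6.3]
finger_gap: 0.0338
grasp_force: 25.0
```

```bash
python3 -m inch '[[0,0,0,0,0,0,0.4],[0,0,0,0,0,0,0.4],[0,0,0,0,0,0,0.4],[0,0,0,0,0,0,0.4],[0,0,-2,0,0,0,0.4],[0,0,-4,0,0,0,0.4],[0,0,-4,0,0,0,0.4],[0,0,-4,0,0,0,0],[-2,-2.3,-1.5,0,0,0,0],[0,0,0,0,0,0,0]]'
python3 -m inch '[[0,0,0,0,0,0,0],[0,0,0,0,0,0,0]]'
python3 - <<'E'
from h import *
s,im=snap("wrist","w6");print(s['tcp_pos'],s['eef_rot'].round(4))
cv2.imwrite("pics/w6c.png",cv2.resize(im[60:220,190:380],None,fx=3.5,fy=3.5,interpolation=cv2.INTER_CUBIC))
E
```

```text
time_s: 20.23
tcp_pos: [0.5935, -0.0534, 0.1979]
eef_rot: [[-0.999, 0.04, 0.003], [0.04, 0.999, -0.001], [-0.003, -0.001, -1.0]]
ft_force: [0.1, 0.2, -0.0]
finger_gap: 0.0813
grasp_force: 0.0
time_s: 20.48
tcp_pos: [0.5917, -0.0517, 0.196]
eef_rot: [[-0.999, 0.038, -0.002], [0.038, 0.999, 0.0], [0.002, 0.0, -1.0]]
ft_force: [-0.2, 0.0, -0.3]
finger_gap: 0.093
grasp_force: 0.0
[ 0.5916673  -0.05172817  0.19595119] [[-9.993e-01  3.840e-02 -1.800e-03]
 [ 3.840e-02  9.993e-01  4.000e-04]
 [ 1.800e-03  3.000e-04 -1.000e+00]]
```

View pics/w6c.png

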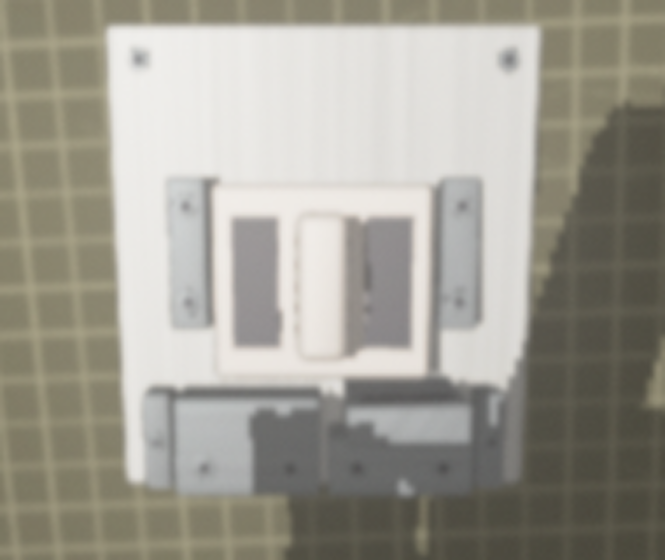

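The spacer stands upright in front of the stepped-back half (crop (410,410)), and the cassette is still about 6 mm short. I re-grip the rib and push.

```bash
python3 -m inch '[[2.8,-0.1,0,0,0,0,0],[2.82,0,0,0,0,0,0],[0,0,4,0,0,0,0],[0,0,4,0,0,0,0],[0,0,4,0,0,0,0],[0,0,2,0,0,0,0],[0,0,1.2,0,0,0,0],[0,0,0.6,0,0,0,0],[0,0,0,0,0,0,0],[0,0,0,0,0,0,0]]'
python3 -m inch '[[0,0,0,0,0,0,1],[0,0,0,0,0,0,1],[0,0,0,0,0,0,1],[0,0,0,0,0,0,1],[0,0,0,0,0,0,1],[0,0,0,0,0,0,1],[0,0,0,0,0,0,1],[0,0,0,0,0,0,1],[0,0,0,0,0,0,1],[0,0,0,0,0,0,1]]' 25
```

```text
time_s: 21.78
tcp_pos: [0.5366, -0.0512, 0.0395]
eef_rot: [[-0.999, 0.039, 0.001], [0.039, 0.999, -0.0], [-0.001, -0.0, -1.0]]
ft_force: [-0.0, -0.5, -0.7]
finger_gap: 0.093
grasp_force: 0.0
time_s: 23.02
tcp_pos: [0.5362, -0.0511, 0.0388]
eef_rot: [[-0.999, 0.039, -0.0], [0.039, 0.999, 0.0], [0.0, 0.0, -1.0]]
ft_force: [-0.8, 0.3, -0.6]
finger_gap: 0.0135
grasp_force: 25.0
```

```bash
python3 -m inch '[[-0.1,0,0,0,0,0,1],[-0.1,0,0,0,0,0,1],[-0.1,0,0,0,0,0,1],[-0.1,0,0,0,0,0,1],[0,0,0,0,0,0,1]]'
python3 -m inch '[[-0.1,0,0,0,0,0,1],[-0.05,0,0,0,0,0,1],[0,0,0,0,0,0,1]]'
```

```text
time_s: 23.65
tcp_pos: [0.5402, -0.0513, 0.0388]
eef_rot: [[-0.999, 0.039, 0.0], [0.039, 0.999, -0.0], [-0.0, -0.0, -1.0]]
ft_force: [-2.9, 1.0, 3.2]
finger_gap: 0.0138
grasp_force: 25.0
time_s: 24.02
tcp_pos: [0.5414, -0.0513, 0.0388]
eef_rot: [[-0.999, 0.039, -0.001], [0.039, 0.999, 0.0], [0.001, 0.0, -1.0]]
ft_force: [-5.8, 1.3, 5.5]
finger_gap: 0.0141
grasp_force: 25.0
```

```bash
python3 -m inch '[[-0.05,0,0,0,0,0,1],[0,0,0,0,0,0,1]]'
python3 -m inch '[[-0.05,0,0,0,0,0,1],[0,0,0,0,0,0,1]]'
```

```text
time_s: 24.28
tcp_pos: [0.5414, -0.0513, 0.0388]
eef_rot: [[-0.999, 0.039, -0.002], [0.039, 0.999, 0.0], [0.002, 0.0, -1.0]]
ft_force: [-7.0, 0.1, 8.4]
finger_gap: 0.0141
grasp_force: 25.0
time_s: 24.52
tcp_pos: [0.5414, -0.0513, 0.0388]
eef_rot: [[-0.999, 0.039, -0.003], [0.039, 0.999, 0.0], [0.003, 0.0, -1.0]]
ft_force: [-10.3, 0.0, 10.7]
finger_gap: 0.0138
grasp_force: 25.0
```

```bash
python3 -m inch '[[0,0,0,0,0,0,1],[0,0,0,0,0,0,1],[0,0,0,0,0,0,1],[0,0,0,0,0,0,1]]'
python3 - <<'E'
from h import *
s,a=snap("wrist","w7");_,b=snap("scene","s7");_,t=snap("top","t7")
R=lambda i,w,h:cv2.resize(i,(w,h),interpolation=cv2.INTER_CUBIC)
o=np.zeros((600,800,3),np.uint8)
o[:300,:400]=R(a,400,300);o[:300,400:]=R(a[150:300,190:390],400,300);o[300:,:400]=R(b[180:270,200:320],400,300);o[300:,400:]=R(t[190:265,220:320],400,300)
cv2.imwrite("pics/f7.png",o)
E
```

```text
time_s: 25.02
tcp_pos: [0.5414, -0.0513, 0.0388]
eef_rot: [[-0.999, 0.039, -0.003], [0.039, 0.999, 0.0], [0.003, 0.0, -1.0]]
ft_force: [-10.4, -0.4, 11.0]
finger_gap: 0.0139
grasp_force: 25.0
```

View pics/f7.png

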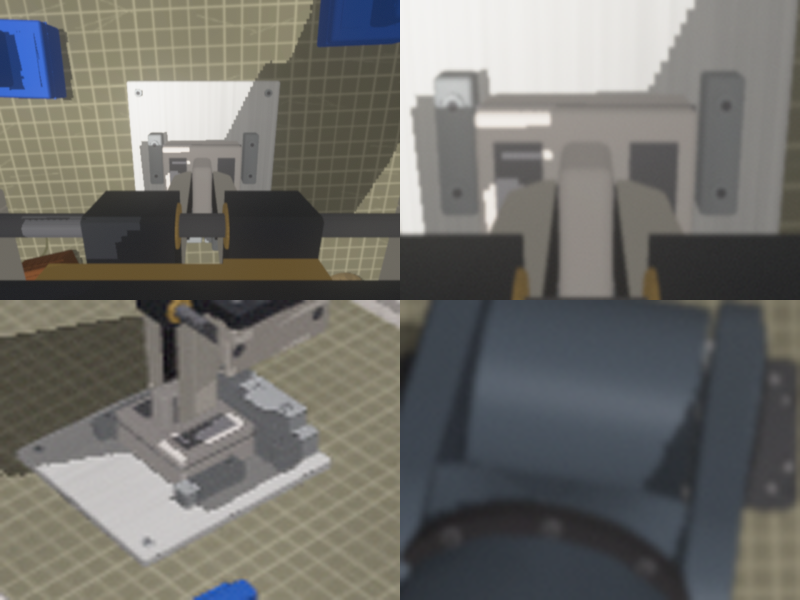

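The cassette sits between the stops and presses the fence with about 10 N, with the TCP hard-stopped. As a last check I measure the cassette's rear edge, which should be at stage x ≈ −19 mm.

Run:
```python
from h import *
im=cv2.imread("pics/w7.png");g=cv2.cvtColor(im,cv2.COLOR_BGR2GRAY).astype(float);s=r.sense()
o=np.array([.5327,-.0502]);u=np.array([.99925,-.0387])
for c in (245,300,320): print(g[190:215,c-1:c+2].mean(1).astype(int))
for v in range(196,206):print(v,[((cast("wrist",(280,v),z,s)[0]-o)@u*1000).round(1) for z in(.008,.032)])
for v in (186,187,256,257):print("stop",v,[((cast("wrist",(x,v),.02,s)[0]-o)@u*1000).round(1) for x in(212,360)])
```

```text
[235 234 234 234 233 227 202 161 140 136 134 132 133 139 152 176 206 224
 233 236 237 237 231 210 170]
[226 226 226 225 218 191 156 138 133 131 130 127 121 123 129 135 141 144
 145 146 146 146 146 146 145]
[141 141 140 141 141 139 137 133 129 129 128 124 118 120 127 133 138 142
 143 144 144 144 144 144 144]
196 [np.float64(-19.4), np.float64(-24.9)]
197 [np.float64(-18.7), np.float64(-24.3)]
198 [np.float64(-18.1), np.float64(-23.7)]
199 [np.float64(-17.4), np.float64(-23.1)]
200 [np.float64(-16.7), np.float64(-22.6)]
201 [np.float64(-16.1), np.float64(-22.0)]
202 [np.float64(-15.4), np.float64(-21.4)]
203 [np.float64(-14.8), np.float64(-20.8)]
204 [np.float64(-14.1), np.float64(-20.2)]
205 [np.float64(-13.4), np.float64(-19.7)]
stop 186 [np.float64(-28.2), np.float64(-28.2)]
stop 187 [np.float64(-27.6), np.float64(-27.6)]
stop 256 [np.float64(16.7), np.float64(16.7)]
stop 257 [np.float64(17.4), np.float64(17.3)]
```

```bash
python3 -c "
from plant import r
print(r.hand_in())"
```

```text
the job is handed in; nothing more can be done
None
```

I handed the job in at about 25 s, with the gripper still holding the cassette against the fence at about 10 N and its rear edge measured within 1 mm of home. The spacer was last seen standing upright in front of the stepped-back half; the gripper hid it during the push, so its final pose was not checked, and no verdict was shown.

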